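# Switch on finished button boxes in order

### The arm

A 6-joint arm with a two-finger parallel gripper is mounted at the origin on the work surface. World frame = base frame: x ahead of the robot, y to its left, z up, the work surface at z = 0. Lengths are in m, angles in rad, forces in N, time in s.
With the tool pointing down it reaches from about 0.275 to 0.75 m from the base axis. Payload 10.2 kg.
Tool frame: the origin (TCP) lies between the finger pads; the fingertips stand env.nose_length ahead of it and the grasp point (between the pads) lies 6 mm ahead of it (env.nose_length is the distance from the TCP to the fingertips, in m); z points along the fingers, y is the line along which they close (so a half turn about z gives the same grasp; the last joint's range is limited). The gripper opens to 88 mm and grips with 3 to 60 N. Pads are 18 mm wide; open, the fingers measure 123 mm over their backs; the gripper's body (75 mm by 187 mm) begins 45 mm behind the grasp point.
Start: joints at [-1.396, 0.313, 1.498, -0, 1.331, -0.223], TCP at [0.203, -0.484, 0.264] pointing down, gripper open.
Joint ranges: [-2.94, 2.94], [-0.97, 2.17], [0.19, 2.56], [-1.23, 4.37], [0.02, 3.11], [-2.88, 2.88]. Speed limits (rad/s): [2.39, 2.39, 3.01, 3.14, 3.14, 3.14].

### API

Orientations are given as a unit quaternion [w, x, y, z].
In Python, from workcell import env gives the robot as it stands.
- The arm moves only by the tool send_rows, never from a script. Its argument "deltas" is text: rows parted by semicolons, each of 4 numbers parted by spaces: the shift along the tool's x, y, z normalised to -1 to 1, where 1 is 6 cm, then the turn about the tool's z normalised to -1 to 1, where 1 is 0.15 rad. In form: tx ty tz roll; .... A call has 1 to 5 rows; each row shifts and turns the commanded pose from where the row before left it, along the tool's axes as they then stand; what a row does not reach is not made up. A row lasts 1/8 s, in which the tool goes at most 62.5 mm and 10.7 degrees, less where a joint would pass 70% of its speed; a pose out of reach is approached as far as the arm can. A call with a number of a shift or a turn outside -1 to 1 is refused whole. A call with a gripper value outside its range is refused whole. "gripper" is the closure, from 0 (fully open) to 1 (shut), set as the call begins (left out, the last holds). The fingers move at their own pace and stop on an object; "force" is the grip in N (left out, the last holds). Time passes only in rows, so rows that do not move let the fingers close. It gives the time, the measured TCP pose, the force, the opening and the grip force at its end, in the units of the state.
- env.observe(): the state, without advancing time (a new reading comes with each control period).
- env.read_camera(name): name is "scene" or "side" or "wrist"; returns a dict with "pixels" (480x640x3 uint8, red, green, blue), "intrinsics" (3x3 intrinsics, pixels), "R" (3x3) and "t" (3): a world point X has camera coordinates R X + t. Camera axes: x right, y down, z forward; pixel columns grow to the right and rows downward; lengths in m; the calibration is good to about 2 mm. A picture is of the moment at which its call begins. There is no depth.
- env.sign_off(): hands the job in; it is judged then, once.
The state is a dict: "time_s": time; "joint_pos": joint angles; "joint_vel": joint speeds; "joint_torque": joint torques, N m; "tool_pos": TCP position; "eef_rot": TCP orientation; "contact_force": force on the tool from outside, world axes, zero at the start; "wrist_torque": the same for the moment, N m; "grip_width": finger opening in m; "grip_force": force on a finger pad.
Only numpy, scipy, OpenCV 4.12 (cv2) and the standard library are available. Lean on these libraries where they do the work, as an engineer would, in place of code of your own. Each camera call takes 0.05 s, during which the arm holds its last target. There are 200 camera calls.

### The job

Switch on the finished control boxes for their bench test by pressing their latching buttons down with a fingertip, each lightly, in this order: first the large round mushroom button, then the square button, then the small round button. Each stays down when it is pressed; push it all the way. Leave the long bar-shaped button up, do not lift, tip or shove any box, and leave the other things on the bench where they are.

Things in the scene. Friction and masses are not known exactly. Their poses are not given: they have to be found in the camera images.
- mushroom_top (a point): centre of the upper face of the large round mushroom-head button, head 42 mm in diameter and 8 mm thick on a 22 mm stem, black plastic; moves with the button. Button up, the face is 27 mm above the lid of its box (82 mm above the bench); fully down, 19 mm above the lid (74 mm above the bench). z points up, x and y lie along the box's sides
- mushroom (a joint): travel of the mushroom button in m: 0 up (as it starts), 0.008 fully down. About 4 N pushes it down; it has no return spring and stays where it is left. At the end of the travel the cap's soft cushion gives way under 6 to 15 N by up to 9 mm more and springs back when let go (this is not counted in the travel)
- square_top (a point): centre of the upper face of the square button, 28 x 28 mm, black plastic; moves with the button. Button up, the face is 27 mm above the lid of its box (82 mm above the bench); fully down, 19 mm above the lid (74 mm above the bench). z points up, x and y lie along the box's sides
- square (a joint): travel of the square button in m: 0 up (as it starts), 0.008 fully down. About 4 N pushes it down; it has no return spring and stays where it is left. At the end of the travel the cap's soft cushion gives way under 6 to 15 N by up to 9 mm more and springs back when let go (this is not counted in the travel)
- small_round_top (a point): centre of the upper face of the small round button, 20 mm in diameter, black plastic; moves with the button. Button up, the face is 27 mm above the lid of its box (82 mm above the bench); fully down, 19 mm above the lid (74 mm above the bench). z points up, x and y lie along the box's sides
- small_round (a joint): travel of the small round button in m: 0 up (as it starts), 0.008 fully down. About 4 N pushes it down; it has no return spring and stays where it is left. At the end of the travel the cap's soft cushion gives way under 6 to 15 N by up to 9 mm more and springs back when let go (this is not counted in the travel)
- bar_top (a point): centre of the upper face of the long narrow bar-shaped button, 14 x 50 mm, to be left up, black plastic; moves with the button. Button up, the face is 27 mm above the lid of its box (82 mm above the bench); fully down, 19 mm above the lid (74 mm above the bench). z points up, x and y lie along the box's sides
- bar (a joint): travel of the bar button in m: 0 up (as it starts), 0.008 fully down. About 4 N pushes it down; it has no return spring and stays where it is left. At the end of the travel the cap's soft cushion gives way under 6 to 15 N by up to 9 mm more and springs back when let go (this is not counted in the travel)
- mushroom_box: loose grey metal enclosure, about 0.6 kg, 80 x 80 mm with an 84 x 84 mm lid whose top is 55 mm above the bench, two round sockets on one side, carrying the mushroom button in the middle of its lid; origin at the centre of its underside, x and y along its sides, z up
- square_box: loose grey metal enclosure, about 0.6 kg, 80 x 80 mm with an 84 x 84 mm lid whose top is 55 mm above the bench, two round sockets on one side, carrying the square button in the middle of its lid; origin at the centre of its underside, x and y along its sides, z up
- small_round_box: loose grey metal enclosure, about 0.6 kg, 80 x 80 mm with an 84 x 84 mm lid whose top is 55 mm above the bench, two round sockets on one side, carrying the small round button in the middle of its lid; origin at the centre of its underside, x and y along its sides, z up
- bar_box: loose grey metal enclosure, about 0.6 kg, 80 x 80 mm with an 84 x 84 mm lid whose top is 55 mm above the bench, two round sockets on one side, carrying the bar button in the middle of its lid; origin at the centre of its underside, x and y along its sides, z up
- jar: bystander: clear jar with a grey cap, 44 mm in diameter, 68 mm tall, standing in the row with the boxes; origin at the centre of its underside
- driver: bystander: screwdriver 190 mm long lying flat on the bench beyond the row
- lids: bystander: stack of five spare lids (one solid piece), 84 x 84 mm, 25 mm high, beyond the row; origin at the centre of its underside
- carton: bystander: small cardboard carton 70 x 100 mm, 50 mm high, beyond the row; origin at the centre of its underside
Mind the look-alikes: they are no part of the job. What is shaped like the square_box but purple is not meant. What is shaped like the small_round_box but brown is not meant.

How it is judged:
By the outcome, as a careful person would: the job done as asked, in the order asked, and still so for the second after the job is handed in, with the robot touching nothing.
It also fails if it takes over 42 s, if anything falls off the work surface, if the arm or the gripper's body presses on something with over 40 N, if the wrist force passes 120 N, or if a joint passes its speed limit or range.

## Working session

There is one attempt and no reset: what is moved stays moved. The work goes in short steps, Python scripts to look and compute and a tool call to move; the robot and the scene stay as the last step left them, time stands still between calls to the robot, and variables do not carry over. Pictures are saved under pics/ and viewed, at most 10 in all, crops included, and the job is handed in when it is done.

Besides the shell and the picture viewer there is one more tool, called after ">>>" as name(argument=value, ...), one argument or row to a line, values as JSON. send_rows: Moves the arm, as the interface text tells. Its arguments: {"type":"object","properties":{"deltas":{"type":"string"},"gripper":{"type":"number"},"force":{"type":"number"}},"required":["deltas"]}

```bash
mkdir -p pics
python3 - <<'E'
from workcell import env
import cv2,numpy as np
s=env.observe();print(s['time_s'],s['tool_pos'],s['eef_rot'],s['grip_width'],env.nose_length)
for n in("scene","side"):
    c=env.read_camera(n);cv2.imwrite(f"pics/{n}1.png",c["pixels"][:,:,::-1]);print(n,np.round(c["intrinsics"],1).tolist(),np.round(c["R"],4).tolist(),np.round(c["t"],4).tolist())
    np.savez(f"{n}.npz",K=c["intrinsics"],R=c["R"],t=c["t"])
E
```

```text
0.0 [ 0.20334074 -0.48380206  0.26317077] [-6.19727711e-04  9.80283574e-01  1.97594862e-01  2.20760000e-05] 0.08813473546588353 0.025
scene [[612.4, 0.0, 323.1], [0.0, 612.4, 232.3], [0.0, 0.0, 1.0]] [[0.7857, 0.6185, -0.0131], [0.3442, -0.4546, -0.8215], [-0.514, 0.6409, -0.5701]] [-0.3896, -0.1671, 1.7562]
side [[448.6, 0.0, 318.6], [0.0, 448.6, 245.5], [0.0, 0.0, 1.0]] [[-0.9863, -0.1636, 0.0211], [-0.1035, 0.5139, -0.8516], [0.1285, -0.8421, -0.5238]] [0.5474, 0.182, 0.8895]
```

View pics/scene1.png

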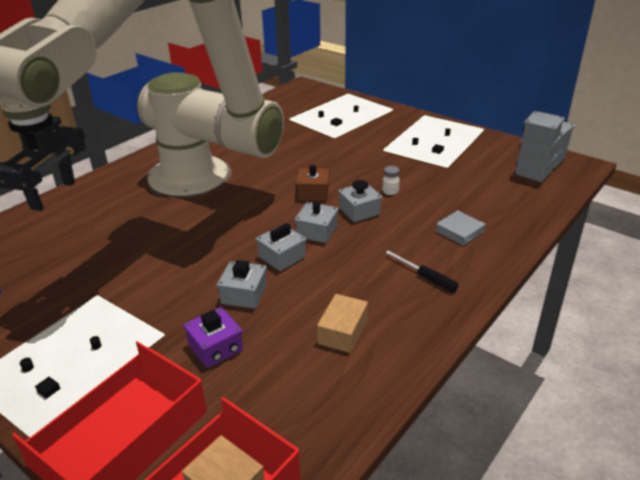

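View pics/side1.png

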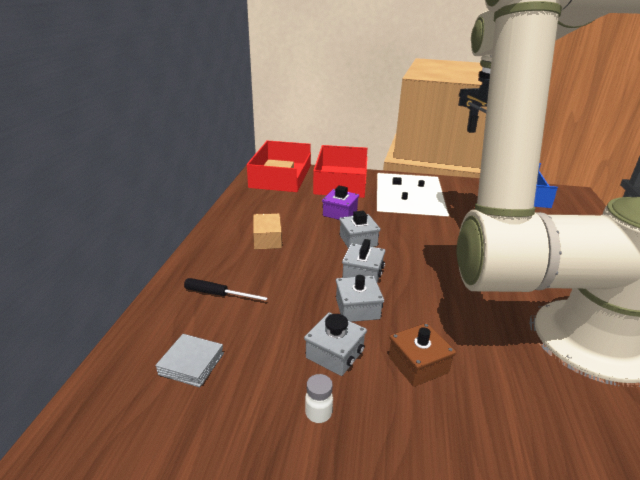

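Scene view: the mushroom button is at about (360,187), the small round at (317,209), the bar at (280,234) and the square at (242,269). The look-alikes are the purple box at (213,322) and the brown box at (312,172). In the side view the same four buttons are at about (337,323), (360,283), (365,249) and (360,217). I'll confirm this in one enlarged crop of both views.

Run:
```python
import cv2,numpy as np
a=cv2.imread("pics/scene1.png")[160:310,200:400];b=cv2.imread("pics/side1.png")[200:350,290:400]
a=cv2.resize(a,None,fx=2.4,fy=4*.6,interpolation=2);b=cv2.resize(b,None,fx=2.8,fy=2.8,interpolation=2)
h=max(len(a),len(b));p=lambda i:np.pad(i,((0,h-len(i)),(0,0),(0,0)))
cv2.imwrite("pics/crop.png",np.hstack([p(a),p(b)]))
```

```text
(no output)
```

View pics/crop.png

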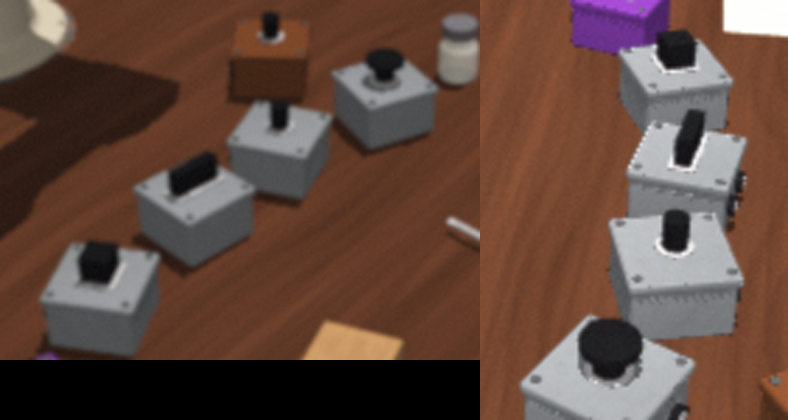

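The crop confirms it: all four grey boxes, with mushroom, small round, bar and square in the order I named. Next I'll put each top-face centre on the plane z = 0.082 from both views.

```bash
cat > h.py <<'E'
import numpy as np
def onplane(c,uv,z):
    K,R,t=c["K"],c["R"],c["t"]
    d=R.T@np.linalg.inv(K)@np.array([*uv,1.]);o=-R.T@t
    return o+d*(z-o[2])/d[2]
def tri(cs,uvs):
    A=np.zeros((3,3));b=np.zeros(3)
    for c,uv in zip(cs,uvs):
        o=onplane(c,uv,.5);d=onplane(c,uv,0)-o;d/=np.linalg.norm(d);M=np.eye(3)-np.outer(d,d);A+=M;b+=M@o
    return np.linalg.solve(A,b)
E
python3 - <<'E'
from h import *
s,d=np.load("scene.npz"),np.load("side.npz")
for n,a,b in [("mush",(360,185.8),(336.4,322.5)),("small",(316.3,203),(360,277.5)),("bar",(280.4,231),(365,245)),("square",(241.3,264),(360,214))]:
    print(n,onplane(s,a,.082).round(4),onplane(d,b,.082).round(4),tri((s,d),(a,b)).round(4))
print("jar",onplane(d,(319,385),.068).round(3),"brown",onplane(d,(424,334),.082).round(3),"purple",onplane(d,(342,190),.082).round(3))
E
```

```text
mush [0.5135 0.128  0.082 ] [0.5008 0.146  0.082 ] [0.5034 0.1389 0.0744]
small [ 0.477  -0.0007  0.082 ] [0.4716 0.0025 0.082 ] [0.4731 0.0017 0.0803]
bar [ 0.4866 -0.141   0.082 ] [ 0.4713 -0.1254  0.082 ] [ 0.4746 -0.1328  0.0749]
square [ 0.5019 -0.2806  0.082 ] [ 0.4954 -0.2742  0.082 ] [ 0.4969 -0.2778  0.0791]
jar [0.51  0.277 0.068] brown [0.349 0.147 0.082] purple [ 0.558 -0.41   0.082]
```

>>> send_rows(
  deltas="0 0 0 0.9; 0 0 0 0.9; 0 0 0 0.85; 0 0 0 0",
  gripper=1,
)

```text
time_s: 0.6
tool_pos: [0.2033, -0.4839, 0.2634]
eef_rot: [-0.0, 1.0, 0.001, -0.0]
contact_force: [0.3, -0.3, 0.1]
grip_width: 0.0501
grip_force: 0.0
```

>>> send_rows(
  deltas="0.9 -0.7 0 0; 0.9 -0.7 0 0; 0.9 -0.7 0 0; 0.9 -0.7 0 0; 0.9 -0.7 0 0",
)

```text
time_s: 1.23
tool_pos: [0.4514, -0.2905, 0.2637]
eef_rot: [0.0, 1.0, 0.002, -0.0]
contact_force: [0.5, -0.4, -0.3]
grip_width: 0.001
grip_force: 0.0
```

>>> send_rows(
  deltas="0 0 0 0; 0 0 0 0",
)

```text
time_s: 1.48
tool_pos: [0.4497, -0.2923, 0.2635]
eef_rot: [-0.0, 1.0, 0.001, -0.0]
contact_force: [0.5, 0.6, -0.3]
grip_width: 0.0007
grip_force: 0.0
```

```bash
cat > w.py <<'E'
from workcell import env
import cv2,numpy as np,sys
n=sys.argv[1]
c=env.read_camera("wrist");cv2.imwrite(f"pics/{n}.png",c["pixels"][:,:,::-1]);np.savez(f"{n}.npz",K=c["intrinsics"],R=c["R"],t=c["t"])
s=env.observe();print(s['time_s'],s['tool_pos'],s['eef_rot'],s['contact_force'],s['grip_width'],"cam",-c["R"].T@c["t"])
E
python3 w.py sq
```

```text
1.525 [ 0.44931377 -0.29277585  0.26358543] [-1.60785733e-05  9.99999936e-01  2.84570382e-04 -2.14847122e-04] [-0.73608226 -0.6370628   0.08843897] 0.0005536678089047729 cam [ 0.51654429 -0.29270385  0.38457358]
```

View pics/sq.png

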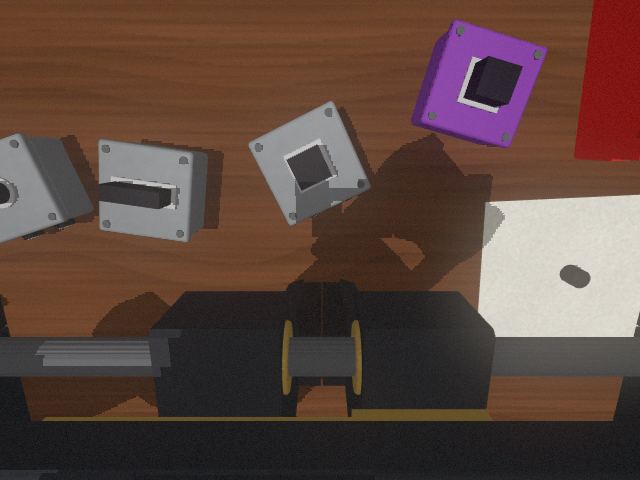

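The square button's top face is at about (311,167), and its lid screws average (310,165), so the button sits in the middle of its lid. Next I'll look at the mushroom and small round from close by.

>>> send_rows(
  deltas="0 -0.9 0 0; 0 -0.9 0 0; 0 -0.9 0 0; 0 -0.9 0 0; 0 -0.9 0 0",
)

```text
time_s: 2.15
tool_pos: [0.4493, -0.0218, 0.2639]
eef_rot: [0.0, 1.0, -0.001, 0.0]
contact_force: [0.4, -0.3, 0.3]
grip_width: 0.0005
grip_force: 0.0
```

>>> send_rows(
  deltas="0 -0.8 0 0; 0 -0.7 0 0; 0 0 0 0; 0 0 0 0",
)

```text
time_s: 2.65
tool_pos: [0.45, 0.0666, 0.2637]
eef_rot: [0.0, 1.0, -0.0, 0.0]
contact_force: [-0.9, -0.0, -0.9]
grip_width: 0.0003
grip_force: 0.0
```

```bash
python3 w.py ms
```

```text
2.7 [0.44998338 0.06649416 0.26372758] [ 1.28351420e-04  9.99999731e-01 -7.22051972e-04  1.20834142e-05] [-0.61878456 -0.34872357  0.69478828] 0.0004932830922637927 cam [0.51672215 0.066084   0.38485459]
```

View pics/ms.png

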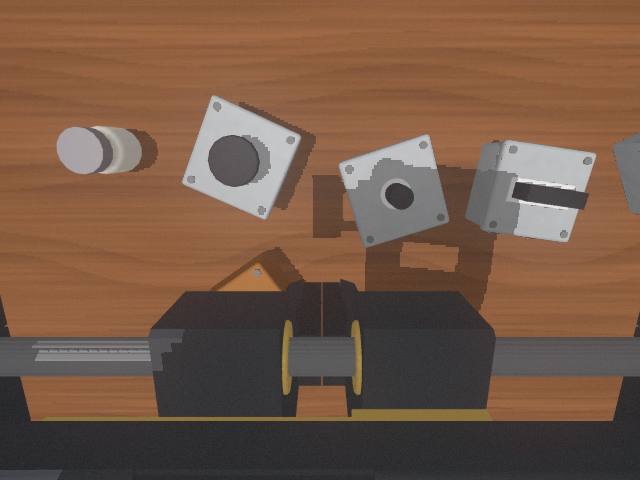

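The mushroom's top is at about (233,160) and the small round's top at about (400,197). Their lid screws average (240,159) and (396,192).

Run:
```python
from h import *
for n,f,a,b in [("mush","ms",(233,160),(240,159)),("small","ms",(400,197),(396,192)),("square","sq",(311,167),(310,165))]:
    c=np.load(f+".npz");print(n,onplane(c,a,.082).round(4),"lid",onplane(c,b,.055).round(4))
```

```text
mush [0.5044 0.1377 0.082 ] lid [0.5042 0.1379 0.055 ]
small [ 4.742e-01 -2.000e-04  8.200e-02] lid [ 0.475  -0.0022  0.055 ]
square [ 0.4985 -0.2845  0.082 ] lid [ 0.4986 -0.2829  0.055 ]
```

Both estimates agree to within 2 mm. Moving above the mushroom and down to about 13 mm over its top.

>>> send_rows(
  deltas="0.45 -0.6 0 0; 0.45 -0.59 0 0; 0 0 0.8 0; 0 0 0.8 0; 0 0 0.8 0",
)

```text
time_s: 3.32
tool_pos: [0.5042, 0.1378, 0.1183]
eef_rot: [0.0, 1.0, -0.001, 0.0]
contact_force: [0.8, 0.7, 1.0]
grip_width: 0.0007
grip_force: 0.0
```

>>> send_rows(
  deltas="0 0 0 0; 0 0 0 0",
)

```text
time_s: 3.58
tool_pos: [0.505, 0.1386, 0.1216]
eef_rot: [-0.0, 1.0, -0.0, 0.001]
contact_force: [-0.6, -0.3, 0.3]
grip_width: 0.0006
grip_force: 0.0
```

>>> send_rows(
  deltas="0 0 0.12 0; 0 0 0.1 0; 0 0 0.1 0; 0 0 0.06 0; 0 0 0 0",
)

```text
time_s: 4.2
tool_pos: [0.5043, 0.1393, 0.0974]
eef_rot: [0.0, 1.0, 0.0, 0.001]
contact_force: [-0.4, -0.4, 7.9]
grip_width: 0.0003
grip_force: 4.0
```

>>> send_rows(
  deltas="0 0 0.03 0; 0 0 0 0; 0 0 0 0",
)

```text
time_s: 4.58
tool_pos: [0.5043, 0.1393, 0.0959]
eef_rot: [0.0, 1.0, 0.0, 0.001]
contact_force: [-1.8, -1.4, 9.5]
grip_width: 0.0006
grip_force: 4.7
```

The force has risen past 6 N at the bottom of travel, so the mushroom is fully down. Lifting off and moving to the square button.

>>> send_rows(
  deltas="0 0 -0.75 0; 0 0 -0.75 0; 0 0.88 0 0; 0 0.88 0 0; -0.1 0.88 0 0",
)

```text
time_s: 5.2
tool_pos: [0.4977, -0.0205, 0.1849]
eef_rot: [-0.0, 1.0, 0.0, -0.0]
contact_force: [0.7, -0.5, 0.5]
grip_width: 0.0003
grip_force: 0.0
```

>>> send_rows(
  deltas="0 0.88 0 0; 0 0.88 0 0; 0 0.88 0 0; 0 0.88 0 0; 0 0.88 0 0",
)

```text
time_s: 5.82
tool_pos: [0.4977, -0.2847, 0.1847]
eef_rot: [-0.0, 1.0, 0.0, -0.0]
contact_force: [0.5, 0.3, 0.4]
grip_width: 0.0004
grip_force: 0.0
```

>>> send_rows(
  deltas="0 0 0 0; 0 0 0 0; 0 0 0 0",
)

```text
time_s: 6.2
tool_pos: [0.4982, -0.2818, 0.1851]
eef_rot: [-0.0, 1.0, 0.001, -0.0]
contact_force: [-0.3, 0.2, -0.1]
grip_width: 0.0004
grip_force: 0.0
```

```bash
python3 w.py sq2
```

```text
6.25 [ 0.49821121 -0.28190781  0.1852133 ] [-8.28229931e-05  9.99999582e-01  9.10848633e-04 -2.12646225e-05] [0.53807531 0.69453477 0.41558339] 0.0006443555374863684 cam [ 0.56500423 -0.28227977  0.30623128]
```

View pics/sq2.png

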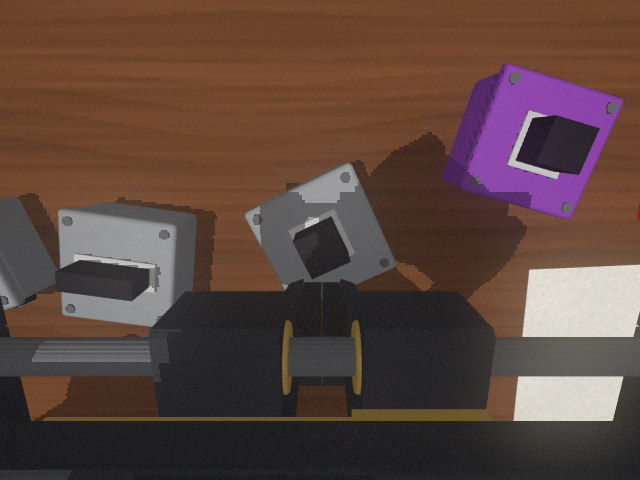

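The grey square button is at (321,247), straight ahead of the closed fingers and clear of the bar and purple boxes. Descending onto it.

>>> send_rows(
  deltas="0 0.03 0.55 0; 0 0 0.55 0; 0 0 0.1 0; 0 0 0.1 0; 0 0 0.1 0",
)

```text
time_s: 6.88
tool_pos: [0.4985, -0.285, 0.1023]
eef_rot: [0.001, 1.0, 0.0, 0.001]
contact_force: [-0.4, 1.4, 4.6]
grip_width: 0.0005
grip_force: 2.1
```

>>> send_rows(
  deltas="0 0 0.06 0; 0 0 0.02 0; 0 0 0 0; 0 0 0 0",
)

```text
time_s: 7.38
tool_pos: [0.4986, -0.285, 0.0975]
eef_rot: [0.001, 1.0, 0.0, 0.001]
contact_force: [-0.2, 3.1, 7.0]
grip_width: 0.0003
grip_force: 3.9
```

>>> send_rows(
  deltas="0 0 0.03 0; 0 0 0 0; 0 0 0 0",
)

```text
time_s: 7.75
tool_pos: [0.4986, -0.285, 0.0959]
eef_rot: [0.001, 1.0, 0.0, 0.001]
contact_force: [-0.5, 3.2, 9.7]
grip_width: 0.0003
grip_force: 4.7
```

>>> send_rows(
  deltas="0 0 -0.75 0; 0 0 -0.75 0; 0 0 0 0; 0 0 0 0",
)

```text
time_s: 8.25
tool_pos: [0.4977, -0.2847, 0.1838]
eef_rot: [-0.0, 1.0, 0.0, -0.0]
contact_force: [-0.2, -0.3, 0.3]
grip_width: 0.0007
grip_force: 0.0
```

>>> send_rows(
  deltas="-0.08 -0.94 0 0; -0.08 -0.94 0 0; -0.08 -0.94 0 0; -0.08 -0.94 0 0; -0.07 -0.94 0 0",
)

```text
time_s: 8.88
tool_pos: [0.4736, -0.0011, 0.1833]
eef_rot: [-0.0, 1.0, -0.0, -0.001]
contact_force: [0.9, -1.0, 0.0]
grip_width: 0.0007
grip_force: 0.0
```

>>> send_rows(
  deltas="0 0 0 0; 0 0 0 0; 0 0 0 0",
)

```text
time_s: 9.25
tool_pos: [0.4746, -0.004, 0.1841]
eef_rot: [-0.0, 1.0, -0.001, -0.0]
contact_force: [-0.2, 0.3, -0.1]
grip_width: 0.0006
grip_force: 0.0
```

```bash
python3 w.py sm2
```

```text
9.3 [ 0.47455033 -0.00396832  0.184166  ] [-3.02740080e-05  9.99999666e-01 -7.60298029e-04 -2.97139779e-04] [ 0.78772125 -0.15249915 -0.56621723] 0.0004160756051417778 cam [ 0.54144842 -0.00466526  0.30513775]
```

View pics/sm2.png

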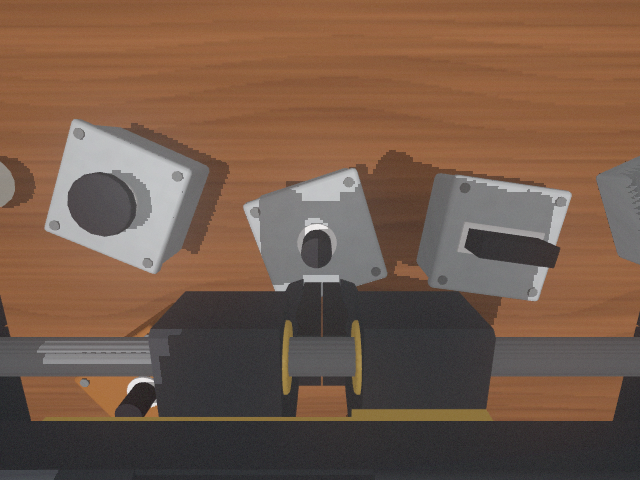

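The small round button's top is at (316,253), about 2 mm to the left of the fingers at 322. I'll correct for that and press.

>>> send_rows(
  deltas="0 -0.04 0.55 0; 0 0 0.53 0; 0 0 0.1 0; 0 0 0.1 0; 0 0 0.1 0",
)

```text
time_s: 9.93
tool_pos: [0.4751, -0.0009, 0.1025]
eef_rot: [0.0, 1.0, 0.0, 0.001]
contact_force: [-1.9, -0.7, 4.7]
grip_width: 0.0005
grip_force: 2.1
```

>>> send_rows(
  deltas="0 0 0.06 0; 0 0 0.02 0; 0 0 0.03 0; 0 0 0 0; 0 0 0 0",
)

```text
time_s: 10.55
tool_pos: [0.4751, -0.0009, 0.0961]
eef_rot: [0.001, 1.0, 0.0, 0.001]
contact_force: [-1.2, -2.8, 9.4]
grip_width: 0.0005
grip_force: 4.6
```

Fully down. Lifting off straight up and checking.

>>> send_rows(
  deltas="0 0 -0.75 0; 0 0 -0.75 0; 0 0 -0.8 0; 0 0 -0.8 0; 0 0 0 0",
)

```text
time_s: 11.18
tool_pos: [0.4755, -0.0005, 0.2843]
eef_rot: [0.001, 1.0, 0.0, 0.003]
contact_force: [0.8, 0.1, -0.2]
grip_width: 0.0007
grip_force: 0.0
```

>>> send_rows(
  deltas="-0.8 0 0 0; -0.6 0 -0.2 0; 0 0 0 0; 0 0 0 0",
)

```text
time_s: 11.68
tool_pos: [0.3909, -0.0005, 0.2925]
eef_rot: [-0.0, 1.0, 0.0, -0.0]
contact_force: [-0.3, 0.1, -0.0]
grip_width: 0.0004
grip_force: 0.0
```

Run:
```python
from workcell import env
import cv2,numpy as np
c=env.read_camera("side")["pixels"][:,:,::-1]
o=cv2.imread("pics/side1.png")
f=lambda i:cv2.resize(i[185:375,290:410],None,fx=3.1,fy=3.1,interpolation=2)
cv2.imwrite("pics/end.png",np.hstack([f(o),f(c)]));s=env.observe();print(s['tool_pos'],s['contact_force'],s['time_s'])
```

```text
[ 0.39098601 -0.00053761  0.29245157] [-0.13569378  0.17512913  0.2316097 ] 11.725
```

View pics/end.png

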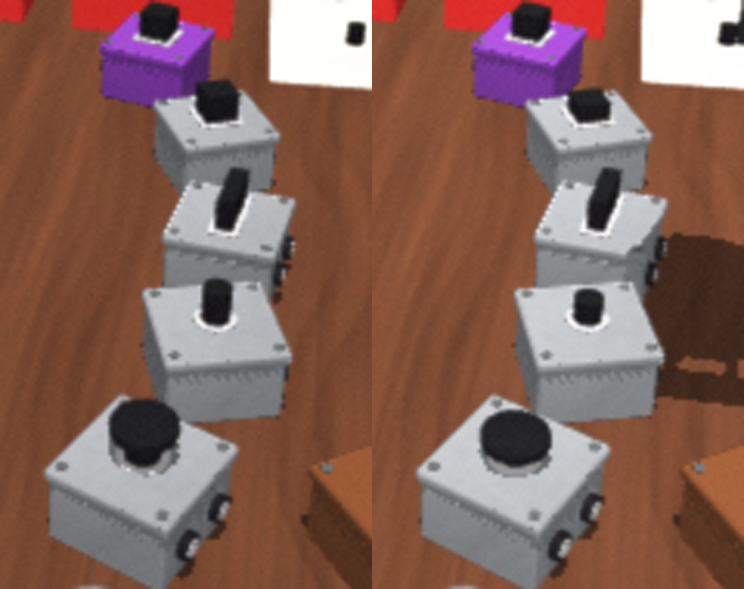

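Before (left) and after (right): the mushroom (515,435), square (588,103) and small round (588,303) are lower, the bar (603,198) is still up, and no box has moved.

```bash
python3 -c "
from workcell import env
print(env.sign_off())"
```

```text
the job is handed in; nothing more can be done
None
```

I pressed the mushroom, square and small round buttons fully down in that order, each with under 10 N. The bar button is still up, no box has visibly moved, and I handed the job in at about 12 s.

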